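Hold the spring clip open round the glued card wall

TASK

The centre wall of the half-built card house is freshly glued from two sheets and needs the spring clip on its free upright front edge, but the glue bottle stands in the way: stand the bottle upright on a clear patch of the desk, 15 cm or more from that edge. Then take the spring clip by its handles, squeeze it wide open and bring it from the front round the edge, half-way up and square to the wall, a jaw on either side and the edge about 2 cm inside, nothing touching the card so that I can still line up the sheets. Finish there, still holding the clip wide open in the air, and do not shove the model or disturb the other things on the desk.

Things in the scene. Friction and masses are not known exactly. Their poses are not given: they have to be found in the camera images.
- model: half-built house of white card, loose, about 0.6 kg, walls up to 106 mm above the desk on a brown base 6 mm thick. Origin on the base's underside; the base reaches from x -110 to +85 and y -100 to +100 mm; x points from the open front to the back, z up. The doubled centre wall, 5 mm thick, lies on y = 0 from its free front edge (x = -95 mm) to the back wall (x = +45 mm)
- card_edge (a point): half-way up the free upright front edge of the doubled wall, 56 mm above the desk (the edge runs from 6 to 106 mm); axes as the model's: x runs into the wall, y across it. The first 60 mm of the wall behind the edge are clear for 85 mm on both sides
- clip: black steel spring clip, 80 g, lying on its side: 110 mm long, 28 mm thick (upright as it lies). Origin at the foot of its upright hinge pin, on the underside; x runs from the pin to the jaws, z up along the pin. The lips end 49 mm from the pin (shut at the start); the handles splay out behind it to x = -60 mm. The pin blocks the card 43 mm behind the lip ends
- clip_handles (a point): between the two black-sleeved handles, 42 mm behind the pin and 14 mm above the underside: squeeze here, across the clip's x axis. Handles flat from 22 to 58 mm behind the pin; outside width shut 46 mm here and 57 mm at the ends; at the stop they are parallel, 19 mm. Each pushes back with 6 N shut, 12 N at the stop; a grip of 20 to 40 N holds it fully open
- clip_left_lip (a point): the end of the clip's left (+y) lip, on its inner face, mid-thickness; it swings with that half. Fully open the lips gape 29 mm at their ends and 21 mm at their heels, 36 mm from the pin
- clip_right_lip (a point): the same on the right (-y) lip
- clip_left (a joint): swing of the left half, rad: 0 shut, 0.30 fully open (stop); spring-loaded to shut; both halves swing alike
- clip_right (a joint): the same for the right half
- glue_bottle: white glue bottle with a dark grey nozzle, 0.14 kg or somewhat more or less; origin at the centre of its foot, z up. Room for it: the desk from 400 to 640 mm ahead of the robot and 300 mm to either side bears only the listed things and flat drawings
- bottle_mid (a point): the bottle's axis half-way up, 67 mm above its foot. Round body 42 mm across up to about 90 mm, nozzle (24 mm) up to 134 mm: grip the body from above, 80 to 88 mm above the foot, so that the nozzle clears the gripper. It stands 55 to 70 mm before the free edge
- weight_mid (a point): turned steel drafting weight, 50 mm across, 46 mm high, to be left alone; point half-way up
- tape_measure_mid (a point): tape measure, 30 x 62 x 52 mm, standing beside the model, to be left alone; point half-way up
- eraser_mid (a point): eraser, 22 x 52 x 13 mm, to be left alone; point half-way up

How it is judged:
By the outcome, as a careful person would: the job done as asked, in the order asked, and still so for the second after the job is handed in, while the arm keeps its last pose, push and grip.
It also fails if it takes over 54 s, if anything falls off the work surface, if the arm or the gripper's body presses on something with over 40 N, if the wrist force passes 120 N, or if a joint passes its speed limit or range.

ROBOT

A 7-joint arm with a two-finger parallel gripper is mounted at the origin on the work surface; the furniture and walls round the work are solid. World frame = base frame: x ahead of the robot, y to its left, z up, the work surface at z = 0. Lengths are in m, angles in rad, forces in N, time in s.
With the tool pointing down it reaches from about 0.4 to 0.85 m from the base axis. Payload 10.4 kg.
Tool frame: the origin (TCP) lies on the front face of the gripper's body, between the roots of the fingers; the fingertips stand 73 mm ahead of it and the grasp point (between the pads) lies 54 mm ahead of it; z points along the fingers, y is the line along which they close (so a half turn about z gives the same grasp; the last joint's range is limited). The gripper opens to 85 mm and grips with 20 to 120 N. Pads are 22 mm wide; open, the fingers measure 114 mm over their backs; the gripper's body (76 mm by 85 mm) begins 54 mm behind the grasp point. The pads swing forward as they close: fully open they stand 13 mm farther back than shut.
Start: joints at [-1.173, 0.332, -0.065, 1.46, 0.022, 1.35, -0.088], TCP at [0.255, 0.57, 0.304] pointing down, gripper open.
Joint ranges: [-2.6, 2.6], [-0.5, 2.12], [-1.47, 1.34], [0.16, 2.42], [-1.27, 4.41], [0.06, 2.06], [-2.6, 2.6]. Speed limits (rad/s): [2.22, 2.22, 2.79, 2.79, 3.14, 3.14, 3.14].

INTERFACE

Orientations are given as a unit quaternion [x, y, z, w].
In Python, from workcell import manip gives the robot as it stands.
- The arm moves only by the shell command python3 -m jog 'ROWS' [FORCE]. ROWS is JSON, a list of rows, each an object with "grip": the gripper command: -1 is fully open, 1 is shut, values between are in proportion; "slide": the shift along the tool's x, y, z in cm, a list of three; "yaw": the turn about the tool's z in rad. A call has 1 to 8 rows; each row shifts and turns the commanded pose from where the row before left it, along the tool's axes as they then stand; what a row does not reach is not made up. A row lasts 1/10 s, in which the tool goes at most 50 mm and 8.59 degrees, less where a joint would pass 70% of its speed; a pose out of reach is approached as far as the arm can. A call with a gripper value outside its range is refused whole. The fingers move at their own pace and stop on an object; FORCE is the grip in N (left out, the last holds). Time passes only in rows, so rows that do not move let the fingers close. It gives the time, the measured TCP pose, the force, the opening and the grip force at its end, in the units of the state.
- manip.get_obs(): the state, without advancing time (a new reading comes with each control period).
- manip.camera(name): name is "side" or "top" or "wrist"; returns the picture (400x640x3 uint8, blue, green, red); there is no depth.
- manip.calibration(name): a dict with "vfov" (degrees; the focal length in pixels is half the picture's height over the tangent of half this angle, whatever the lens; pixels are square), "cx", "cy" (the principal point, pixels), "k1" (the pictures are not rectified: a ray, as slopes to the right and down, at radius r is drawn at 1 + k1 r^2 times it, then the intrinsics apply), "camera_from_world" (4x4, takes a point from world to camera coordinates). Camera axes: x right, y down, z forward; pixel columns grow to the right and rows downward; lengths in m; the calibration is good to about 2 mm. A picture is of the moment at which its call begins: read the wrist's pose just before it. calibration takes no time and is no camera call; for the wrist camera it gives the pose at the moment of the call.
- manip.hand_in(): hands the job in; it is judged then, once.
Trained networks look in the newest picture that a camera, given by its name, has taken for a name from the list of things; names that differ only in an ending like _2 or _b are one class to them, and where a whole thing is asked for, a point or a joint stands for the part that bears it (a point fixed in the world has none). Each returns a list of dicts, best first, with "conf" (0 to 1); they miss things now and then, are a little off and sometimes report something else, mostly with a low value. They report only what shows in the picture. A call takes as long as a camera call.
- manip.masks_of(thing, camera): "region" (400x640 bool, what is visible of it) and "centre" ([column, row] in pixels, amid what is visible of it).
The state is a dict: "clock": time; "joint_pos": joint angles; "joint_velocities": joint speeds; "tau": joint torques, N m; "position": TCP position; "ee_rot": TCP orientation; "ft_force": force on the tool from outside, world axes, zero at the start; "torque": the same for the moment, N m; "grip_width": opening from 0.0 (shut) to 1.0 (fully open); "grasp_force": force on a finger pad.
Only numpy, scipy, OpenCV 4.12 (cv2) and the standard library are available. Lean on these libraries where they do the work, as an engineer would, in place of code of your own. Each camera call takes 0.05 s, during which the arm holds its last target. There are 200 camera calls.

## Working session

There is one attempt and no reset: what is moved stays moved. The work goes in short steps, Python scripts to look and compute and a shell command to move; the robot and the scene stay as the last step left them, time stands still between calls to the robot, and variables do not carry over. Pictures are saved under pics/ and viewed, at most 10 in all, crops included, and the job is handed in when it is done.

```bash
ls; mkdir -p pics; cat > h.py <<'E'
import numpy as np, cv2
from workcell import manip
def K(c):
    f=200/np.tan(np.radians(c['vfov'])/2); return f
def rays(c,uv):
    uv=np.atleast_2d(np.asarray(uv,float)); f=K(c)
    M=np.array([[f,0,c['cx']],[0,f,c['cy']],[0,0,1]])
    n=cv2.undistortPoints(uv.reshape(-1,1,2),M,np.array([c['k1'],0,0,0,0.]))
    # iterate to be safe
    n=n.reshape(-1,2); d=np.c_[n,np.ones(len(n))]
    T=np.array(c['camera_from_world']); R=T[:3,:3]
    return -R.T@T[:3,3], d@R
def onz(c,uv,z):
    o,d=rays(c,uv); return o+d*((z-o[2])/d[:,2])[:,None]
def proj(c,P):
    P=np.atleast_2d(P); T=np.array(c['camera_from_world']); f=K(c)
    q=P@T[:3,:3].T+T[:3,3]; s=q[:,:2]/q[:,2:]; r2=(s**2).sum(1,keepdims=True)
    return s*(1+c['k1']*r2)*f+[c['cx'],c['cy']]
E
python3 - <<'E'
from h import *
s=manip.get_obs(); print({k:np.round(v,3) for k,v in s.items()})
ims=[]
for n in ["top","side"]:
    im=manip.camera(n); cv2.imwrite(f'pics/{n}0.png',im)
    c=manip.calibration(n); o,d=rays(c,[[320,200]]); print(n,c['vfov'],c['k1'],o.round(3),d.round(3))
    for t in ["model","clip","clip_handles","clip_left_lip","glue_bottle","weight_mid","tape_measure_mid","eraser_mid","card_edge"]:
        for r in manip.masks_of(t,n)[:2]:
            ctr=r['centre']; print(t,round(r['conf'],2),np.round(ctr),int(r['region'].sum()),onz(c,[ctr],0.014).round(3)[0])
E
```

```text
pics
{'clock': np.float64(0.0), 'joint_pos': array([-1.173,  0.333, -0.065,  1.461,  0.022,  1.35 , -0.088]), 'joint_velocities': array([ 0.   , -0.001, -0.001, -0.   ,  0.   ,  0.002, -0.   ]), 'tau': array([-0.0000e+00, -6.2544e+01,  4.9000e-02, -3.9159e+01,  1.6000e-02,
        1.0000e-02,  0.0000e+00]), 'position': array([0.255, 0.57 , 0.303]), 'ee_rot': array([ 0.209,  0.978, -0.001, -0.   ]), 'ft_force': array([-0.414, -0.419, -0.434]), 'torque': array([-0.009, -0.014, -0.013]), 'grasp_force': np.float64(0.0), 'grip_width': np.float64(1.0)}
top 52.665922602496344 -0.08354487213474686 [ 0.288 -0.015  1.009] [[ 0.308  0.012 -0.951]]
model 0.77 [324. 178.] 5628 [ 0.673 -0.009  0.014]
clip 0.65 [208. 232.] 351 [0.511 0.276 0.014]
clip_handles 0.83 [208. 230.] 329 [0.515 0.277 0.014]
clip_left_lip 0.51 [207. 236.] 198 [0.501 0.279 0.014]
glue_bottle 0.6 [324. 228.] 331 [ 0.536 -0.017  0.014]
weight_mid 0.78 [422. 266.] 341 [ 0.451 -0.262  0.014]
tape_measure_mid 0.89 [271. 172.] 384 [0.681 0.131 0.014]
eraser_mid 0.64 [373. 166.] 195 [ 0.713 -0.141  0.014]
card_edge 0.94 [326. 180.]
[... 166 characters left out ...]
4]
clip 0.68 [265. 172.] 397 [0.502 0.26  0.014]
clip_handles 0.74 [266. 170.] 414 [0.505 0.271 0.014]
clip_left_lip 0.53 [266. 172.] 220 [0.503 0.258 0.014]
clip_left_lip 0.5 [259. 169.] 169 [0.486 0.282 0.014]
glue_bottle 0.82 [292. 213.] 653 [0.542 0.045 0.014]
glue_bottle 0.44 [281. 314.] 530 [ 0.456 -0.266  0.014]
weight_mid 0.76 [283. 315.] 545 [ 0.46  -0.27   0.014]
weight_mid 0.6 [289. 217.] 624 [0.532 0.031 0.014]
tape_measure_mid 0.64 [292. 216.] 622 [0.54  0.035 0.014]
tape_measure_mid 0.52 [329. 182.] 108 [0.679 0.163 0.014]
eraser_mid 0.67 [378. 256.] 196 [ 0.706 -0.161  0.014]
card_edge 0.64 [268. 170.] 185 [0.513 0.268 0.014]
card_edge 0.61 [346. 212.] 4925 [0.682 0.013 0.014]
```

View pics/top0.png

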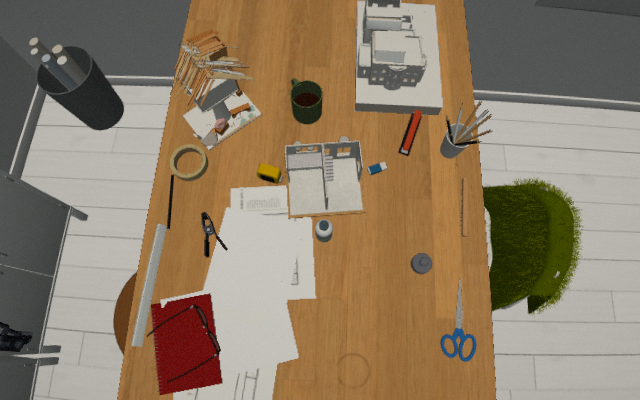

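View pics/side0.png

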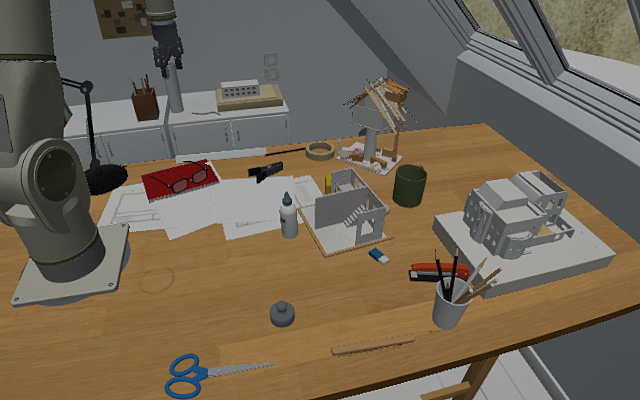

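The top view shows the model near (325,180), with the bottle in front of it at (324,228). The clip lies at (210,232) with its jaws up-image (+x) and handles at (207,252) and (225,247). The weight is at (422,264), the tape measure at (269,172) and the eraser at (377,168). The side view agrees, with the bottle at (289,215).

```bash
python3 - <<'E'
from h import *
from scipy.optimize import least_squares
t=manip.calibration('top'); s=manip.calibration('side')
manip.camera('top'); manip.camera('side')
mt=manip.masks_of('glue_bottle','top')[0]['region']; ms=manip.masks_of('glue_bottle','side')[0]['region']
a=np.linspace(0,2*np.pi,40)
def cyl(x,y):
    P=[[x+r*np.cos(i),y+r*np.sin(i),z] for r,z in[(.021,0),(.021,.09),(.012,.095),(.006,.134)] for i in a]
    return np.array(P)
def box(m): v,u=np.where(m); return np.array([u.min(),v.min(),u.max()+1,v.max()+1])
def bp(c,P): q=proj(c,P); return np.r_[q.min(0),q.max(0)]
bt,bs=box(mt),box(ms); print(bt,bs)
r=least_squares(lambda p:np.r_[bp(t,cyl(*p))-bt,bp(s,cyl(*p))-bs],[.54,0],loss='soft_l1'); print(r.x,r.fun.round(1))
# undistort check
print(np.abs(proj(t,onz(t,[[100,100]],0))-[100,100]).max())
im=cv2.imread('pics/top0.png')
A=cv2.resize(im[135:260,195:395],None,fx=4,fy=4,interpolation=cv2.INTER_CUBIC); cv2.imwrite('pics/topc.png',A)
E
```

```text
[315 219 333 242] [279 192 298 239]
[ 0.52218673 -0.01734905] [ 0.4 -1.5  0.3  0.9  0.1 -2.8 -0.6 -0. ]
7.303227135935231e-06
```

View pics/topc.png

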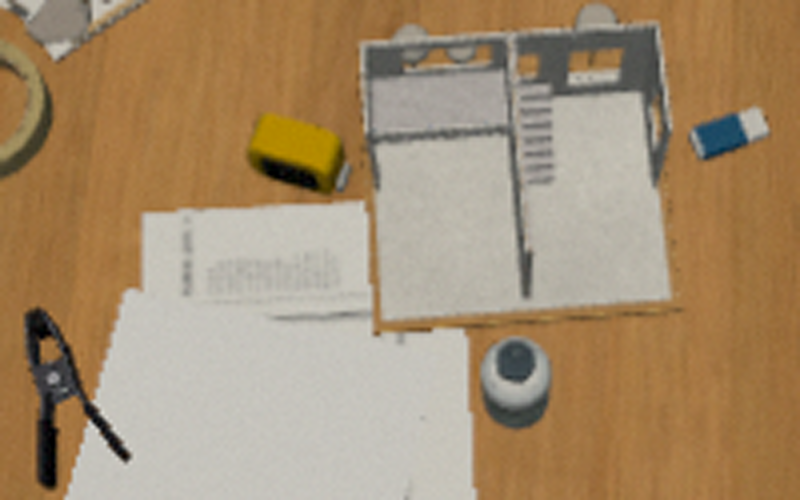

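```bash
python3 -m jog '[{"grip":-1,"slide":[0,0,0],"yaw":-0.14},{"grip":-1,"slide":[0,0,0],"yaw":-0.14},{"grip":-1,"slide":[0,0,0],"yaw":-0.14},{"grip":-1,"slide":[-2,-4,0],"yaw":0},{"grip":-1,"slide":[-2,-4,0],"yaw":0},{"grip":-1,"slide":[-2,-4,0],"yaw":0},{"grip":-1,"slide":[-2,-4,0],"yaw":0},{"grip":-1,"slide":[-2,-4,0],"yaw":0}]'; python3 -m jog '[{"grip":-1,"slide":[-2,-4,0],"yaw":0},{"grip":-1,"slide":[-2,-4,0],"yaw":0},{"grip":-1,"slide":[-2,-4,0],"yaw":0},{"grip":-1,"slide":[-2,-4,0],"yaw":0},{"grip":-1,"slide":[-2,-4,0],"yaw":0},{"grip":-1,"slide":[0,-4,0],"yaw":0},{"grip":-1,"slide":[0,-4,0],"yaw":0},{"grip":-1,"slide":[0,0,0],"yaw":0}]'
```

```text
clock: 2.0
position: [0.3557, 0.3686, 0.3041]
ee_rot: [0.0, 1.0, 0.0, 0.0]
ft_force: [0.5, 0.2, 0.0]
grip_width: 0.999
grasp_force: 0.0
clock: 2.8
position: [0.4553, 0.0849, 0.3043]
ee_rot: [0.004, 1.0, -0.0, 0.0]
ft_force: [-0.3, 0.8, -0.0]
grip_width: 1.001
grasp_force: 0.0
```

```bash
python3 -m jog '[{"grip":-1,"slide":[0,-4,0],"yaw":0},{"grip":-1,"slide":[0,-4,0],"yaw":0},{"grip":-1,"slide":[0,-2,0],"yaw":0},{"grip":-1,"slide":[0,0,0],"yaw":0}]'; python3 - <<'E'
from h import *
c=manip.calibration('wrist'); im=manip.camera('wrist'); cv2.imwrite('pics/w1.png',im)
np.save('w1.npy',c['camera_from_world']); print({k:v for k,v in c.items() if k!='camera_from_world'})
o,d=rays(c,[[320,200]]);print(o,d)
for r in manip.masks_of('glue_bottle','wrist')[:2]: print(r['conf'],r['centre'],onz(c,[r['centre']],.08))
for x,y,z in [(.522,-.017,0),(.522,-.017,.134),(.585,-.02,.106)]: print(proj(c,[[x,y,z]]).round())
E
```

```text
clock: 3.2
position: [0.4548, -0.0122, 0.3042]
ee_rot: [0.003, 1.0, 0.0, 0.0]
ft_force: [0.5, 0.0, 0.2]
grip_width: 0.998
grasp_force: 0.0
{'vfov': 63.63593941548052, 'cx': 317.5562399047879, 'cy': 200.5211250722564, 'k1': -0.06769321533239682}
[ 0.37022203 -0.01262271  0.37305695] [[ 0.32679018  0.00605415 -0.94510931]]
0.84 [314.3, 239.3] [[ 0.51333386 -0.01658732  0.08      ]]
[[315. 217.]]
[[313. 276.]]
[[311. 315.]]
```

View pics/w1.png

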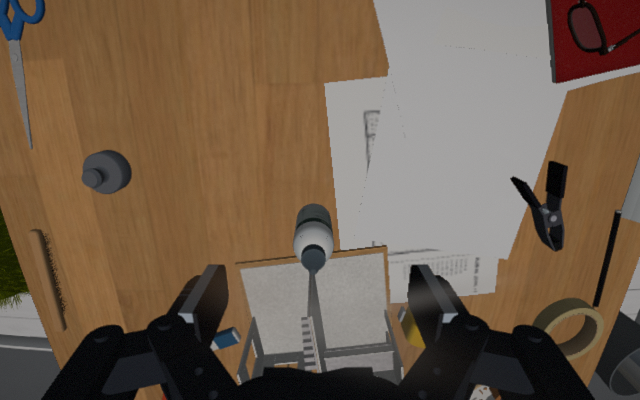

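The wrist view shows the bottle at (314,238), the model's base front corners at (237,264) and (386,246), the clip at (545,205) and the weight at (105,172).

```bash
python3 - <<'E'
from h import *
from scipy.optimize import least_squares
c=manip.calibration('wrist'); m=manip.masks_of('glue_bottle','wrist')[0]['region']
a=np.linspace(0,2*np.pi,40)
def cyl(x,y): return np.array([[x+r*np.cos(i),y+r*np.sin(i),z] for r,z in[(.021,0),(.021,.09),(.012,.095),(.006,.134)] for i in a])
v,u=np.where(m); b=np.array([u.min(),v.min(),u.max()+1,v.max()+1])
f=lambda p:(lambda q:np.r_[q.min(0),q.max(0)]-b)(proj(c,cyl(*p)))
r=least_squares(f,[.52,-.017]);print(r.x,r.fun)
F=onz(c,[[237,264],[386,246]],.006);print(F,np.linalg.norm(F[0]-F[1]))
e=F[1]-F[0];print('yaw',np.arctan2(-e[0],e[1]))
g=onz(c,[[545,205],[555,222],[558,248],[514,180],[557,163]],.02);print(g)
E
```

```text
[ 0.51869103 -0.01380258] [-0.89141028 -5.02222666  0.88949736  3.94320068]
[[ 0.58509464 -0.11477241  0.006     ]
 [ 0.55905782  0.07732516  0.006     ]] 0.19385404575169785
yaw 0.13471862585083733
[[0.49885783 0.26525919 0.02      ]
 [0.52129043 0.28414532 0.02      ]
 [0.55746954 0.29785182 0.02      ]
 [0.46777005 0.21910009 0.02      ]
 [0.44702018 0.26826291 0.02      ]]
```

```bash
python3 -m jog '[{"grip":-1,"slide":[-3.3,-0.15,2],"yaw":0},{"grip":-1,"slide":[-3.2,-0.15,2],"yaw":0},{"grip":-1,"slide":[0,0,4],"yaw":0},{"grip":-1,"slide":[0,0,3],"yaw":0},{"grip":-1,"slide":[0,0,3],"yaw":0},{"grip":-1,"slide":[0,0,2.6],"yaw":0},{"grip":-1,"slide":[0,0,0],"yaw":0}]' 25
```

```text
clock: 4.05
position: [0.5183, -0.0111, 0.135]
ee_rot: [-0.001, 1.0, -0.0, -0.003]
ft_force: [-0.1, -1.3, 0.4]
grip_width: 1.0
grasp_force: 0.0
```

```bash
python3 - <<'E'
from h import *
im=manip.camera('side'); cv2.imwrite('pics/s1.png',cv2.resize(im[100:275,200:420],None,fx=3,fy=3))
E
```

```text
(no output)
```

View pics/s1.png

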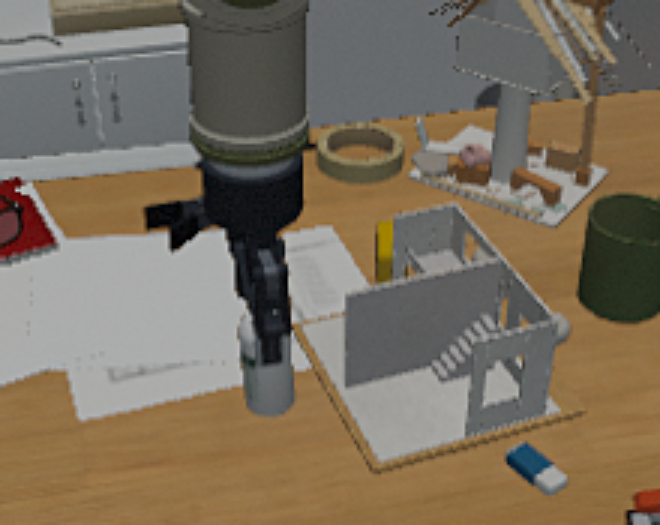

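The hand stands over the bottle with its fingers on either side (crop at (268,360)), and the model's wall is clear behind it.

```bash
python3 -m jog '[{"grip":-1,"slide":[0,-0.3,-0.2],"yaw":0},{"grip":1,"slide":[0,0,0],"yaw":0},{"grip":1,"slide":[0,0,0],"yaw":0},{"grip":1,"slide":[0,0,0],"yaw":0},{"grip":1,"slide":[0,0,0],"yaw":0},{"grip":1,"slide":[0,0,0],"yaw":0},{"grip":1,"slide":[0,0,0],"yaw":0}]' 25
```

```text
clock: 4.8
position: [0.5205, -0.0156, 0.1407]
ee_rot: [0.0, 1.0, 0.0, 0.001]
ft_force: [0.5, 0.3, 5.2]
grip_width: 0.473
grasp_force: 25.1
```

```bash
python3 -m jog '[{"grip":1,"slide":[0,0,-1.5],"yaw":0},{"grip":1,"slide":[0,0,-1.5],"yaw":0},{"grip":1,"slide":[2,0,0],"yaw":0},{"grip":1,"slide":[2,-2,0],"yaw":0},{"grip":1,"slide":[0,-3,0],"yaw":0},{"grip":1,"slide":[0,-3,0],"yaw":0},{"grip":1,"slide":[0,-3,0],"yaw":0},{"grip":1,"slide":[0,0,0],"yaw":0}]'
```

```text
clock: 5.6
position: [0.4788, -0.1298, 0.1698]
ee_rot: [0.003, 1.0, -0.001, -0.0]
ft_force: [-0.4, -0.1, -2.0]
grip_width: 0.47
grasp_force: 26.0
```

```bash
python3 -m jog '[{"grip":1,"slide":[-1,-2.2,0],"yaw":0},{"grip":1,"slide":[-1,-2.2,0],"yaw":0},{"grip":1,"slide":[0,0,1],"yaw":0},{"grip":1,"slide":[0,0,1],"yaw":0},{"grip":1,"slide":[0,0,0.5],"yaw":0},{"grip":1,"slide":[0,0,0],"yaw":0},{"grip":1,"slide":[0,0,0],"yaw":0}]'
```

```text
clock: 6.3
position: [0.4996, -0.1691, 0.1448]
ee_rot: [0.0, 1.0, 0.0, -0.0]
ft_force: [-0.3, -0.3, -1.9]
grip_width: 0.47
grasp_force: 26.1
```

```bash
python3 -m jog '[{"grip":1,"slide":[0,0,0.2],"yaw":0},{"grip":1,"slide":[0,0,0],"yaw":0},{"grip":1,"slide":[0,0,0],"yaw":0}]'
```

```text
clock: 6.6
position: [0.4998, -0.1696, 0.1431]
ee_rot: [0.0, 1.0, 0.0, 0.0]
ft_force: [0.7, -0.1, -2.3]
grip_width: 0.472
grasp_force: 26.1
```

```bash
python3 -m jog '[{"grip":1,"slide":[0,0,0.2],"yaw":0},{"grip":1,"slide":[0,0,0],"yaw":0},{"grip":1,"slide":[0,0,0],"yaw":0}]'
```

```text
clock: 6.9
position: [0.4998, -0.1697, 0.1409]
ee_rot: [0.0, 1.0, 0.0, 0.0]
ft_force: [0.7, -0.6, -0.5]
grip_width: 0.471
grasp_force: 26.2
```

```bash
python3 -m jog '[{"grip":1,"slide":[0,0,0.1],"yaw":0},{"grip":1,"slide":[0,0,0],"yaw":0},{"grip":1,"slide":[0,0,0],"yaw":0}]'
```

```text
clock: 7.2
position: [0.5004, -0.1698, 0.1408]
ee_rot: [0.0, 1.0, 0.0, 0.001]
ft_force: [-1.3, 1.5, 6.7]
grip_width: 0.47
grasp_force: 26.9
```

```bash
python3 -m jog '[{"grip":-0.5,"slide":[0,0,0],"yaw":0},{"grip":-1,"slide":[0,0,0],"yaw":0},{"grip":-1,"slide":[0,0,0],"yaw":0},{"grip":-1,"slide":[0,0,0],"yaw":0},{"grip":-1,"slide":[0,0,-3],"yaw":0},{"grip":-1,"slide":[0,0,-4],"yaw":0},{"grip":-1,"slide":[0,0,-4],"yaw":0},{"grip":-1,"slide":[0,0,-3],"yaw":0}]'; python3 -m jog '[{"grip":-1,"slide":[0,4.5,0],"yaw":0},{"grip":-1,"slide":[0,4.5,0],"yaw":0},{"grip":-1,"slide":[0,4.5,0],"yaw":0},{"grip":-1,"slide":[1,4.5,0],"yaw":0},{"grip":-1,"slide":[1,4.5,0],"yaw":0},{"grip":-1,"slide":[1,4.5,0],"yaw":0},{"grip":-1,"slide":[1,4.5,0],"yaw":0},{"grip":-1,"slide":[0,0,0],"yaw":0}]'; python3 - <<'E'
from h import *
c=manip.calibration('wrist'); im=manip.camera('wrist'); cv2.imwrite('pics/w2.png',im)
import pickle; pickle.dump(c,open('w2.pkl','wb')); print(manip.get_obs()['position'])
E
```

```text
clock: 8.0
position: [0.4999, -0.17, 0.2823]
ee_rot: [0.001, 1.0, -0.0, 0.001]
ft_force: [0.3, -1.4, 0.2]
grip_width: 0.996
grasp_force: 0.0
clock: 8.8
position: [0.458, 0.1516, 0.2798]
ee_rot: [-0.004, 1.0, 0.001, -0.0]
ft_force: [0.8, -0.3, -0.7]
grip_width: 0.997
grasp_force: 0.0
[0.45903836 0.14818642 0.27975799]
```

View pics/w2.png

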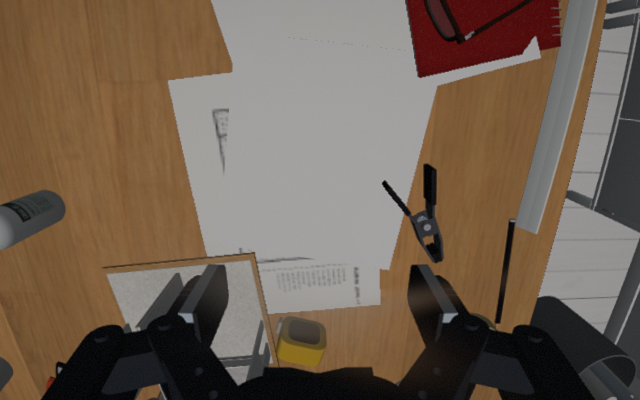

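The bottle stands upright at its new place (30,218). The clip shows its pin at (427,228), its lips' end at (438,261), and its handle ends at (385,183) and (430,167).

```bash
python3 - <<'E'
from h import *
import pickle; c=pickle.load(open('w2.pkl','rb'))
G=onz(c,[[427,228],[438,261],[385,183],[430,167]],.028);print(G)
p,l,a,b=G[:,:2]; print(np.linalg.norm(l-p),np.linalg.norm((a+b)/2-p))
d=l-(a+b)/2; print('yaw',np.arctan2(d[1],d[0]), 'pin->lip',np.arctan2(*(l-p)[::-1]),'handle', np.arctan2(*(p-(a+b)/2)[::-1]))
# mask based template fit
m=manip.masks_of('clip','wrist'); print([(q['conf'],q['centre'],q['region'].sum()) for q in m[:2]])
im=cv2.imread('pics/w2.png')
A=cv2.resize(im[150:280,360:470],None,fx=4.5,fy=4.5,interpolation=cv2.INTER_CUBIC); cv2.imwrite('pics/w2c.png',A)
E
```

```text
[[0.51539817 0.27141153 0.028     ]
 [0.55647536 0.2893944  0.028     ]
 [0.46471407 0.22109307 0.028     ]
 [0.44720606 0.26636852 0.028     ]]
0.04484103916248961 0.06556760507363929
yaw 0.426419964451317 pin->lip 0.41264747021887377 handle 0.43583867907230317
[(0.59, [426.5, 213.9], np.int64(1867)), (0.51, [224.5, 304.5], np.int64(10415))]
```

View pics/w2c.png

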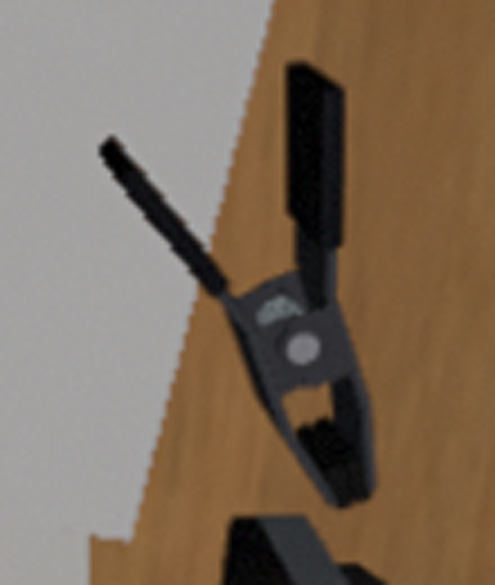

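The crop confirms the pin at picture pixel (427,227), lips' end at (438,261) and handle tops' ends at (385,181) and (434,169). The clip's yaw is about 0.415 and its handle point is about (0.4755, 0.254).

```bash
python3 -m jog '[{"grip":-1,"slide":[-0.4,3,0],"yaw":0},{"grip":-1,"slide":[-0.4,3,0],"yaw":0},{"grip":-1,"slide":[-0.4,3,0],"yaw":0},{"grip":-1,"slide":[-0.4,1.6,1],"yaw":0},{"grip":-1,"slide":[0,0,3],"yaw":-0.14},{"grip":-1,"slide":[0,0,3],"yaw":-0.14},{"grip":-1,"slide":[0,0,2],"yaw":-0.135},{"grip":-1,"slide":[0,0,0],"yaw":0}]' 35;  python3 - <<'E'
from h import *
from scipy.spatial.transform import Rotation as R
P=[];Q=[]
for i in range(3):
    c=manip.calibration('wrist'); im=manip.camera('wrist'); s=manip.get_obs(); P.append(s['position']); Q.append(R.from_quat(s['ee_rot']).as_matrix())
print(np.round(P,4)); q=np.mean(Q,0); print('tool x yaw',np.arctan2(-q[1,0],-q[0,0]))
cv2.imwrite('pics/w3.png',im)
E
```

```text
clock: 9.7
position: [0.4756, 0.2489, 0.1872]
ee_rot: [-0.206, 0.979, -0.001, -0.002]
ft_force: [-0.2, 0.0, 0.6]
grip_width: 1.001
grasp_force: 0.0
[[0.4763 0.2495 0.1892]
 [0.4768 0.2502 0.1905]
 [0.477  0.2507 0.1912]]
tool x yaw 0.4086860606157283
```

View pics/w3.png

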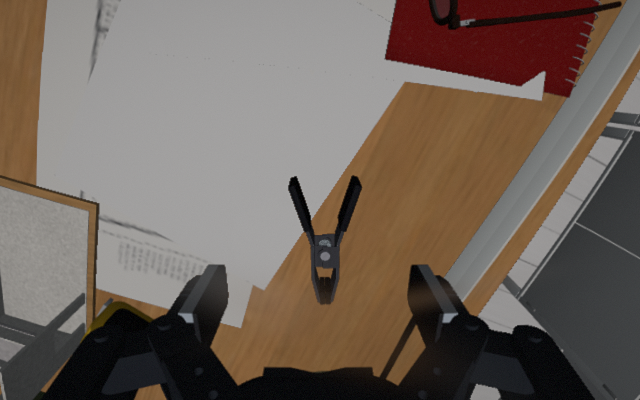

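The clip is now aligned with the hand: pin (325,256), lips (325,300), and handle ends symmetric at (294,180) and (355,180), a few pixels right of the fingers' mid-line.

```bash
python3 - <<'E'
from h import *
from scipy.spatial.transform import Rotation as R
c=manip.calibration('wrist'); s=manip.get_obs(); M=R.from_quat(s['ee_rot']).as_matrix()
print(s['position'])
for n,p,z in [('pin',[325,256],.029),('lip',[325,301],.028),('ends',[324.5,181],.028)]:
    print(n,((onz(c,[p],z)[0]-s['position'])@M*100).round(2))
E
```

```text
[0.47703787 0.25070253 0.19115611]
pin [-4.27  0.52 16.22]
lip [-8.72  0.56 16.33]
ends [ 1.99  0.44 16.31]
```

```bash
python3 -m jog '[{"grip":-1,"slide":[0,0.5,0],"yaw":0},{"grip":-1,"slide":[0,0,3],"yaw":0},{"grip":-1,"slide":[0,0,3],"yaw":0},{"grip":-1,"slide":[0,0,3],"yaw":0},{"grip":-1,"slide":[0,0,1.5],"yaw":0},{"grip":-1,"slide":[0,0,0],"yaw":0},{"grip":-1,"slide":[0,0,0],"yaw":0}]' 35
```

```text
clock: 10.55
position: [0.4746, 0.2565, 0.0861]
ee_rot: [-0.205, 0.979, 0.0, 0.001]
ft_force: [0.2, -0.1, 0.3]
grip_width: 1.0
grasp_force: 0.0
```

```bash
python3 -m jog '[{"grip":-1,"slide":[0,0,0.8],"yaw":0},{"grip":1,"slide":[0,0,0],"yaw":0},{"grip":1,"slide":[0,0,0],"yaw":0},{"grip":1,"slide":[0,0,0],"yaw":0},{"grip":1,"slide":[0,0,0],"yaw":0},{"grip":1,"slide":[0,0,0],"yaw":0},{"grip":1,"slide":[0,0,0],"yaw":0},{"grip":1,"slide":[0,0,0],"yaw":0}]' 35
```

```text
clock: 11.35
position: [0.4751, 0.2564, 0.0786]
ee_rot: [-0.205, 0.979, 0.001, 0.001]
ft_force: [-1.7, -2.3, 11.7]
grip_width: 0.198
grasp_force: 35.4
```

```bash
python3 -m jog '[{"grip":1,"slide":[0,0,0],"yaw":0},{"grip":1,"slide":[0,0,0],"yaw":0}]'
```

```text
clock: 11.55
position: [0.4752, 0.2564, 0.0786]
ee_rot: [-0.205, 0.979, 0.001, 0.001]
ft_force: [-0.9, -1.9, 11.7]
grip_width: 0.2
grasp_force: 35.4
```

Squeezed to the stop (opening 0.20, 35 N). I'll lift, turn and move to a stand-off in front of the model.

```bash
python3 -m jog '[{"grip":1,"slide":[0,0,-1.5],"yaw":0},{"grip":1,"slide":[0,0,-3],"yaw":0},{"grip":1,"slide":[0,0,-3],"yaw":0},{"grip":1,"slide":[0,0,0],"yaw":0.14},{"grip":1,"slide":[0,0,0],"yaw":0.135},{"grip":1,"slide":[2,-2,0],"yaw":0},{"grip":1,"slide":[2,-3,0],"yaw":0},{"grip":1,"slide":[2,-3,0],"yaw":0}]'; python3 -m jog '[{"grip":1,"slide":[2,-3,0],"yaw":0},{"grip":1,"slide":[0.4,-3,0],"yaw":0},{"grip":1,"slide":[0,-3,0],"yaw":0},{"grip":1,"slide":[0,-3,0],"yaw":0},{"grip":1,"slide":[0,-3,0],"yaw":0},{"grip":1,"slide":[0,-3,0],"yaw":0},{"grip":1,"slide":[0,-2.5,0],"yaw":0},{"grip":1,"slide":[0,0,0],"yaw":0}]'; python3 - <<'E'
from h import *
import pickle
for i in range(2): im=manip.camera('top')
c=manip.calibration('wrist'); s=manip.get_obs(); im=manip.camera('wrist'); pickle.dump((c,s),open('w4.pkl','wb'))
print(s['position'],s['ee_rot'],s['grip_width'])
cv2.imwrite('pics/w4.png',im)
E
```

```text
clock: 12.35
position: [0.425, 0.1675, 0.1519]
ee_rot: [-0.07, 0.998, 0.0, 0.0]
ft_force: [-0.2, -1.7, -0.5]
grip_width: 0.205
grasp_force: 34.6
clock: 13.15
position: [0.4305, -0.0411, 0.1522]
ee_rot: [-0.067, 0.998, -0.0, 0.0]
ft_force: [0.4, 0.0, -0.7]
grip_width: 0.201
grasp_force: 34.6
[ 0.43035547 -0.03807462  0.15201598] [-6.88929775e-02  9.97624035e-01  1.84440447e-04  8.91600661e-05] 0.1980203572833796
```

View pics/w4.png

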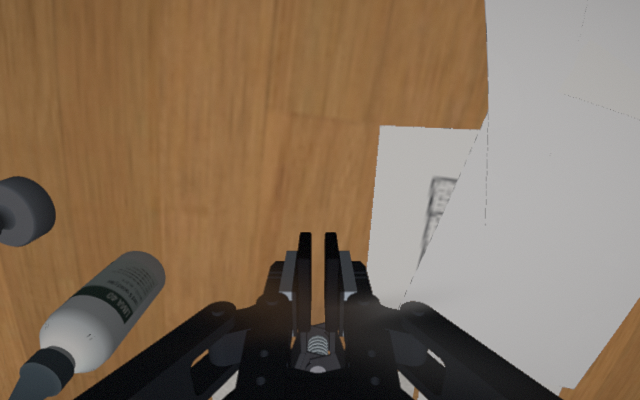

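The clip is held squeezed with handles parallel at (305..332,235) and the pin at about (318,370). The jaws and the model are hidden behind the gripper. The bottle stands at (110,310).

```bash
python3 - <<'E'
from h import *
import pickle
from scipy.optimize import least_squares
from scipy.spatial.transform import Rotation as R
c,s=pickle.load(open('w4.pkl','rb')); M=R.from_quat(s['ee_rot']).as_matrix()
# pin in tool
o,d=rays(c,[[318,370],[318,233]]); o=(o-s['position'])@M*100; d=d@M
print('pin,handle end in tool at top', (o+d*((4.9-o[2])/d[:,2])[:,None]).round(2))
T=manip.calibration('top'); S=manip.calibration('side'); W=dict(c); W['camera_from_world']=np.load('w1.npy')
obs=[(W,(-.110,-.1,.006),(237,264)),(W,(-.110,.1,.006),(386,246)),
(T,(-.110,.1,.003),(288.75,218.2)),(T,(-.110,-.1,.003),(365.7,212)),(T,(-.095,0,.106),(326.5,197.5)),(T,(-.095,0,.006),(326.7,209.2)),
(S,(-.095,0,.106),(315.3,197.3)),(S,(-.095,0,.006),(315.3,228.7)),(S,(-.110,-.1,0),(325,256.5)),(S,(-.110,.1,.003),(299.3,208.3))]
def f(p):
    C,Sn=np.cos(p[2]),np.sin(p[2])
    return np.concatenate([proj(k,[p[0]+C*a[0]-Sn*a[1],p[1]+Sn*a[0]+C*a[1],a[2]])[0]-u for k,a,u in obs])
r=least_squares(f,[.67,0,.13],loss='soft_l1'); x,y,t=r.x; print(r.x,f(r.x).reshape(-1,2).round(1))
E=np.array([x-.095*np.cos(t),y-.095*np.sin(t)]); print('edge',E)
for sub in (range(0,2),range(2,6),range(6,10)):
    q=least_squares(lambda p:f(p).reshape(-1,2)[list(sub)].ravel(),r.x).x; print(q, q[:2]-.095*np.array([np.cos(q[2]),np.sin(q[2])]))
E
```

```text
pin,handle end in tool at top [[-4.32 -0.07  4.9 ]
 [ 3.   -0.07  4.9 ]]
[ 0.68277368 -0.00874915  0.13208638] [[-2.6  1.4]
 [ 1.7  0.7]
 [-0.3  0.1]
 [-0.3  0.1]
 [ 0.9 -0.3]
 [-0.1  0.1]
 [-0.3 -0.1]
 [-0.5 -0.2]
 [-0.5  1.3]
 [-3.1 -0.1]]
edge [ 0.5886012 -0.0212609]
[ 0.68160298 -0.00816109  0.13220576] [ 0.58743199 -0.02068408]
[ 0.68274248 -0.00849015  0.13328394] [ 0.58858505 -0.02111466]
[ 0.6860941  -0.01106541  0.10313314] [ 0.59159888 -0.0208457 ]
```

```bash
python3 -m jog '[{"grip":1,"slide":[0,-0.3,1.5],"yaw":0.006},{"grip":1,"slide":[0,0,1.6],"yaw":0},{"grip":1,"slide":[0,0,0],"yaw":0},{"grip":1,"slide":[0,0,0],"yaw":0}]'; cat > m.py <<'E'
from h import *
from scipy.spatial.transform import Rotation as R
P=[];Q=[]
for i in range(8): manip.camera('side'); s=manip.get_obs(); P.append(s['position']); Q.append(s['ee_rot'])
P=np.array(P); print(P.std(0).round(4)); p=P.mean(0); q=R.from_quat(Q).mean().as_matrix(); yaw=np.arctan2(-q[1,0],-q[0,0])
print('mean',p.round(4),'yaw',yaw.round(4),'tilt',q[:,2].round(4),s['grip_width'],s['grasp_force'],s['clock'])
E=np.array([.5886,-.0212,.056])-p; print('edge in tool cm',(E@q*100).round(2))
E
python3 m.py
```

```text
clock: 13.7
position: [0.4307, -0.0402, 0.1211]
ee_rot: [-0.067, 0.998, 0.0, -0.0]
ft_force: [0.3, -0.3, -0.5]
grip_width: 0.2
grasp_force: 34.6
[0.0001 0.0002 0.0002]
mean [ 0.4311 -0.0407  0.1214] yaw 0.1336 tilt [ 8.e-04  3.e-04 -1.e+00] 0.20209707384309666 34.5945006608963 14.1
edge in tool cm [-15.86  -0.17   6.56]
```

```bash
python3 -m jog '[{"grip":1,"slide":[-2,-0.1,0.1],"yaw":0},{"grip":1,"slide":[-2,0,0],"yaw":0},{"grip":1,"slide":[-1,0,0],"yaw":0},{"grip":1,"slide":[0,0,0],"yaw":0},{"grip":1,"slide":[0,0,0],"yaw":0}]'; python3 m.py; python3 - <<'E'
from h import *
from scipy.spatial.transform import Rotation as R
s=manip.get_obs(); M=R.from_quat(s['ee_rot']).as_matrix()
L=lambda x,y,z: s['position']+M@np.array([x,y,z])/100
for n in('top','side'):
    manip.camera(n); c=manip.calibration(n)
    print(n,'pred lips',proj(c,[L(-4.3-4.7,-.07+1.45,6.46),L(-4.3-4.7,-.07-1.45,6.46)]).round(1).tolist(),'edge',proj(c,[[.5886,-.0212,.106],[.5886,-.0212,.006]]).round(1).tolist())
    for t in('clip','clip_left_lip','clip_right_lip'):
        for r in manip.masks_of(t,n)[:1]:
            v,u=np.where(r['region']); print(t,round(r['conf'],2),r['centre'],u.min(),u.max(),v.min(),v.max())
E
```

```text
clock: 14.6
position: [0.4798, -0.0355, 0.1196]
ee_rot: [-0.066, 0.998, -0.0, -0.001]
ft_force: [0.2, 0.1, -1.1]
grip_width: 0.199
grasp_force: 34.6
[0.0003 0.0001 0.0001]
mean [ 0.48   -0.0354  0.1199] yaw 0.133 tilt [-3.e-04  2.e-04 -1.e+00] 0.20017450112800347 34.59767818450928 15.0
edge in tool cm [-10.96  -0.03   6.38]
top pred lips [[321.9, 211.5], [333.6, 210.5]] edge [[327.3, 197.2], [326.5, 209.3]]
side pred lips [[305.7, 211.9], [309.9, 218.9]] edge [[315.0, 197.2], [314.8, 228.5]]
clip 0.85 [296.9, 221.0] 265 310 209 229
clip_left_lip 0.61 [346.9, 216.7] 298 394 168 256
clip_right_lip 0.72 [293.3, 221.8] 267 311 216 231
```

```bash
python3 -m jog '[{"grip":1,"slide":[-1,0,0],"yaw":0},{"grip":1,"slide":[-1,0,0],"yaw":0},{"grip":1,"slide":[-1,0,0],"yaw":0},{"grip":1,"slide":[-0.95,0,0],"yaw":0},{"grip":1,"slide":[0,0,0],"yaw":0},{"grip":1,"slide":[0,0,0],"yaw":0}]'; python3 m.py; python3 - <<'E'
from h import *
a=manip.camera('side')[160:270,240:400]; b=manip.camera('top')[150:260,270:390]
A=cv2.resize(a,(800,550),interpolation=cv2.INTER_CUBIC)[:, :480]; B=cv2.resize(b,(320*600//550,300*600//550))
A=cv2.resize(a[:,30:110],(436,600),interpolation=cv2.INTER_CUBIC); B=cv2.resize(b[10:90,20:95],(360,384),interpolation=cv2.INTER_CUBIC)
C=np.zeros((600,800,3),np.uint8); C[:,:436]=A; C[:384,440:]=B; cv2.imwrite('pics/f.png',C)
E
```

```text
clock: 16.0
position: [0.5196, -0.0301, 0.1196]
ee_rot: [-0.067, 0.998, -0.0, -0.0]
ft_force: [-0.8, -0.2, -1.5]
grip_width: 0.2
grasp_force: 34.6
[0.0001 0.0001 0.0001]
mean [ 0.5194 -0.0301  0.1199] yaw 0.1331 tilt [-2.e-04  1.e-04 -1.e+00] 0.1983485812954229 34.597654938697815 16.4
edge in tool cm [-6.98 -0.03  6.38]
```

View pics/f.png

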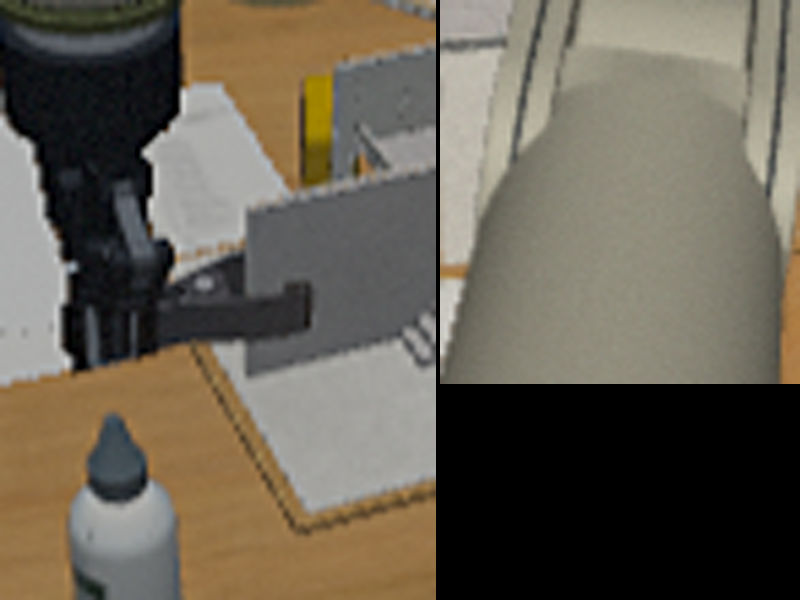

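The side crop shows the right jaw lying in front of the wall, its lip end at (312,305), with the wall's edge at x=246 about mid-height. The model hasn't moved (edge px 315.1, as before), and the bottle is upright. I'll do one numeric check of the lip and then hand in.

```bash
python3 - <<'E'
from h import *
from scipy.spatial.transform import Rotation as R
s=manip.get_obs(); M=R.from_quat(s['ee_rot']).as_matrix(); c=manip.calibration('side')
for z in (6.46-1.4,6.46,6.46+1.4):
    for y in(-1.5,-1.9): print(z,y,((proj(c,s['position']+M@np.array([-9.0,y,z])/100)[0]-[270,160])*5.45).round())
E
```

```text
5.0600000000000005 -1.5 [299. 276.]
5.0600000000000005 -1.9 [303. 281.]
6.46 -1.5 [299. 300.]
6.46 -1.9 [302. 306.]
7.859999999999999 -1.5 [298. 324.]
7.859999999999999 -1.9 [301. 329.]
```

```bash
python3 -c "
from workcell import manip
print(manip.hand_in())"
```

```text
the job is handed in; nothing more can be done
None
```

The job is handed in, with no verdict returned: the bottle stands upright about 17 cm from the edge, and the clip is held wide open (35 N) round it, half-way up, square to the wall, edge 2.0–2.4 cm inside by my estimate, model unmoved; I saw the right jaw clear of the card, the left was out of view.

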